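# Lock the dust-box hatch latch with the flat driver

## Task

The hatch on the dust box is held by two slotted quarter-turn latches; one is already locked and the other has been left open, its slot askew. Take the paddle-handled flat driver from its wooden block, fit its blade into the slot of the open latch and turn it clockwise until it comes up against its stop, so that both slots lie in line along the hatch. Then stand the driver back in the hole of its block and let go.

Things in the scene. Friction and masses are not known exactly. Their poses are not given: they have to be found in the camera images.
- driver: Flat driver upright in its block, 0.2 kg. Origin: middle of the blade's lower edge; z up the shank. Steel blade 22 mm wide (x), 4 mm thick (y); collar 48 mm round, 60 to 68 mm above the origin; dark wooden paddle handle 68 to 120 mm up, 60 mm (x) by 26 mm (y): pinch it across the 26 mm from above, 94 mm up. Blade and paddle are parallel. Not the black screwdriver lying by.
- rack_hole0 (a point): Mouth of the hole in the driver's wooden block (fixed, 100 x 100 x 66 mm): hole centre, level with the block's top. Hole 35 mm in diameter, 62 mm deep, rim bevelled 3 mm. The driver stands in it, any yaw, its collar on the block's top, so its origin is 60 mm below this point.
- loose_slot (a point): Open latch: its axis at the slot's floor, 10 mm below the top of its 44 mm steel head. x along the slot, z up. Slot 9 mm wide, flared to 15 mm in its top 3 mm, open-ended. It starts 50 to 70 degrees anticlockwise (from above) of locked; clockwise turning (0.06 Nm friction, stays put) ends at a firm stop, locked. Blade play in the slot: about 13 degrees each way: turn that much further.
- shut_slot (a point): The same point in the other latch, 200 mm away on the fixed dust box's hatch (80 mm above the bench; latch heads' tops 99 mm). It is locked and does not turn; either place may hold it. Its x axis, along its slot, lies on the line through both latches: the direction the open latch's slot has when locked.

How it is judged (in metres and radians):
On the way, in this order (a step that is already met when the one before it is completed fails the run):
1. the driver's blade is down in the open latch's slot: upright, at least 5 mm deep and within 15 mm of the latch's axis (z of driver in the frame of loose_slot below 0.005 m and horizontal distance between driver and loose_slot below 0.015 m and angle between driver's own z axis and vertical below 0.25 rad), for 0.1 s.
2. the open latch is turned to within 10 degrees of locked with the blade still in its slot (angle between the x axis of loose_slot and the x axis of shut_slot, either way round below 0.175 rad and z of driver in the frame of loose_slot below 0.008 m and horizontal distance between driver and loose_slot below 0.018 m), for 0.1 s.
At the end, for the whole second after the job is handed in: The open latch's slot is within 10 degrees of the locked one's, and the driver stands at rest in the hole of its block: within 15 mm of the hole's axis, upright within 10 degrees, its collar no more than 8 mm off the block's top (angle between the x axis of loose_slot and the x axis of shut_slot, either way round below 0.175 rad and z of driver in the frame of rack_hole0 below -0.052 m and horizontal distance between driver and rack_hole0 below 0.015 m and angle between driver's own z axis and vertical below 0.175 rad and linear speed of driver below 0.02 m/s); the robot touches nothing.
It also fails if it takes over 64 s, if anything falls off the work surface, if the arm or the gripper's body presses on something with over 40 N, if the wrist force passes 120 N, or if a joint passes its speed limit or range.

## Robot

A 6-joint arm with a two-finger parallel gripper is mounted at the origin on the work surface. World frame = base frame: x ahead of the robot, y to its left, z up, the work surface at z = 0. Lengths are in mm, angles in rad, forces in N, time in s.
With the tool pointing down it reaches from about 300 to 825 mm from the base axis. Payload 5.4 kg.
Tool frame: the origin (TCP) lies on the centre line of the jaws, within the pads' length; the fingertips stand 25 mm ahead of it and the grasp point (between the pads) lies 6 mm ahead of it; z points along the fingers, y is the direction in which the jaws open and shut (so a half turn about z gives the same grasp; the last joint's range is limited). The gripper opens to 92 mm and grips with 3 to 60 N. Pads are 20 mm wide; open, the fingers measure 128 mm over their backs; the gripper's body (75 mm by 189 mm) begins 69 mm behind the grasp point.
Start: joints at [0.985, 0.158, 1.597, -0, 1.386, -0.21], TCP at [211.043, 534.852, 239.601] pointing down, gripper open.
Joint ranges: [-2.91, 2.91], [-0.94, 2.29], [0.18, 2.7], [-1.29, 4.43], [0.17, 2.64], [-3, 3]. Speed limits (rad/s): [2.57, 2.57, 3.14, 3.14, 3.14, 3.14].

## Interface

Orientations are given as a unit quaternion [x, y, z, w].
In Python, from cell import * gives the robot as it stands.
- The arm moves only by the shell command python3 -m crank 'ROWS' [FORCE]. ROWS is JSON, one flat list of numbers, 5 for each row, row after row: the shift along the tool's x, y, z in cm, then the turn about the tool's z in degrees, then the opening, from 0 (shut) to 1 (fully open). In form: [x, y, z, twist, fingers, x, y, z, twist, fingers, ...]. A call has 1 to 5 rows; each row is the pose to reach, as a shift and turn from the pose commanded when the call began, along the tool's axes at that moment; what a row does not reach only later rows make up. A row lasts 1/10 s, in which the tool goes at most 50 mm and 8.59 degrees, less where a joint would pass 70% of its speed; a pose out of reach is approached as far as the arm can. A call with a gripper value outside its range is refused whole. The fingers move at their own pace and stop on an object; FORCE is the grip in N (left out, the last holds). Time passes only in rows, so rows that repeat a pose let the fingers close. It gives the time, the measured TCP pose, the force and the opening at its end, in the units of the state.
- get_obs(): the state, without advancing time (a new reading comes with each control period).
- camera(name): name is "scene" or "top"; returns the picture (480x640x3 uint8, blue, green, red); there is no depth.
- camera_params(name): a dict with "fovy" (degrees; the focal length in pixels is half the picture's height over the tangent of half this angle, whatever the lens; pixels are square), "cx", "cy" (the principal point, pixels), "k1" (the pictures are not rectified: a ray, as slopes to the right and down, at radius r is drawn at 1 + k1 r^2 times it, then the intrinsics apply), "T" (4x4, takes a point from camera to world coordinates). Camera axes: x right, y down, z forward; pixel columns grow to the right and rows downward; lengths in mm; the calibration is good to about 2 mm. A picture is of the moment at which its call begins. camera_params takes no time and is no camera call.
- sign_off(): hands the job in, once; it reports no verdict.
The state is a dict: "clock": time; "joints": joint angles; "qd": joint speeds; "effort": joint torques, N m; "tool_pos": TCP position; "tool_rot": TCP orientation; "contact_force": force on the tool from outside, world axes, zero at the start; "torque": the same for the moment, N m; "width": finger opening in mm.
Only numpy, scipy, OpenCV 4.12 (cv2) and the standard library are available. Lean on these libraries where they do the work, as an engineer would, in place of code of your own. Each camera call takes 0.05 s, during which the arm holds its last target.

## Working session

There is one attempt and no reset: what is moved stays moved. The work goes in short steps, Python scripts to look and compute and a shell command to move; the robot and the scene stay as the last step left them, time stands still between calls to the robot, and variables do not carry over. Pictures are saved under pics/ and viewed, and the job is handed in when it is done.

```bash
mkdir -p pics; ls; python3 - <<'E'
from cell import *
import cv2
print(get_obs())
for n in ("scene","top"):
    cv2.imwrite(f"pics/{n}0.png",camera(n)); print(camera_params(n))
E
```

```text
pics
{'clock': 0.0, 'joints': array([ 9.84893757e-01,  1.59075625e-01,  1.59823046e+00,  3.18227880e-06,
        1.38618454e+00, -2.10098983e-01]), 'qd': array([-0.00040431, -0.00192164,  0.00116476, -0.00076917, -0.00148159,
        0.00158763]), 'effort': array([ 5.62819860e-04, -3.85576916e+01, -3.22106194e+01,  7.00772088e-02,
        3.79051804e-02, -1.15970875e-04]), 'tool_pos': array([210.72695373, 534.37121477, 238.60483644]), 'tool_rot': array([ 1.86798237e-01,  9.82397841e-01, -8.74200585e-04, -3.69244102e-04]), 'contact_force': array([ 0.65104704,  0.2906961 , -0.6520499 ]), 'torque': array([ 0.01828075, -0.01343751, -0.036439  ]), 'width': 91.72994658025476}
{'fovy': 50.676227197058616, 'cx': 307.9808331897119, 'cy': 233.89828713181765, 'k1': -0.1316998668387037, 'T': array([[-4.42596244e-01,  6.61689943e-01, -6.05206563e-01,
         1.02708316e+03],
       [ 8.96668401e-01,  3.33882825e-01, -2.90702662e-01,
         2.39323951e+02],
       [ 9.71304922e-03, -6.71333507e-01, -7.41091748e-01,
         6.38407875e+02],
       [ 0.00000000e+00,  0.00000000e+00,  0.00000000e+00,
         1.00000000e+00]])}
{'fovy': 50.00021432739866, 'cx': 319.4352086091308, 'cy': 240.60037240057454, 'k1': -0.09462017041201516, 'T': array([[ 7.27432257e-03, -9.97298695e-01,  7.30917076e-02,
         4.95093734e+02],
       [-9.99880082e-01, -6.25487325e-03,  1.41667687e-02,
         2.20839246e+01],
       [-1.36713206e-02, -7.31859963e-02, -9.97224601e-01,
         8.58509172e+02],
       [ 0.00000000e+00,  0.00000000e+00,  0.00000000e+00,
         1.00000000e+00]])}
```

View pics/scene0.png

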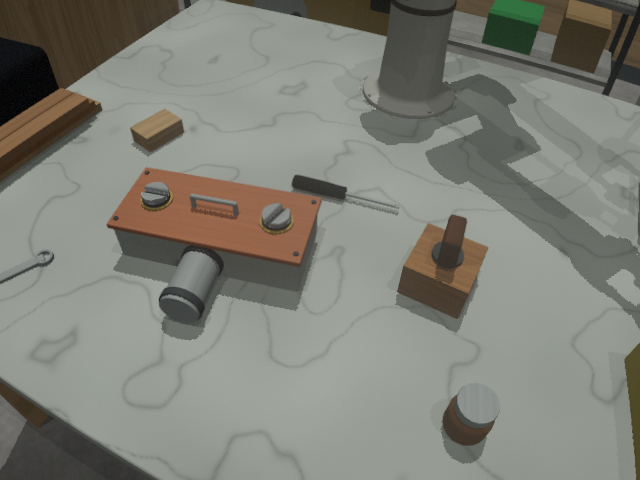

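View pics/top0.png

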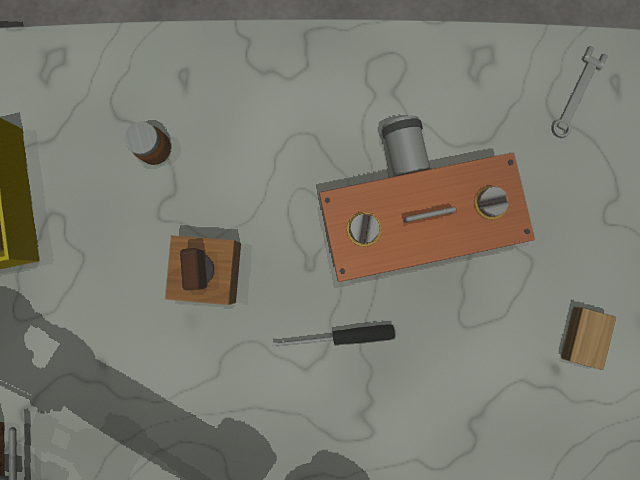

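The top view shows the open latch at about (364,228), with its slot nearly vertical in the picture. The locked latch is at (491,202), and the driver's paddle is at (193,269) in the block at about (203,270). Next I'll measure these precisely.

```bash
cat > h.py <<'E'
import numpy as np, cv2
from cell import *
def cam(n):
    p=camera_params(n); f=240/np.tan(np.radians(p["fovy"]/2))
    return np.array([[f,0,p["cx"]],[0,f,p["cy"]],[0,0,1]]),np.array([p["k1"],0,0,0,0.]),np.array(p["T"])
def ray(n,uv):
    K,d,T=cam(n); q=cv2.undistortPoints(np.array(uv,float).reshape(-1,1,2),K,d).reshape(-1,2)
    return T[:3,3],np.c_[q,np.ones(len(q))]@T[:3,:3].T
def onz(n,uv,z):
    o,v=ray(n,uv); return (o+v*((z-o[2])/v[:,2])[:,None])[:,:2]
def proj(n,X):
    K,d,T=cam(n); Ti=np.linalg.inv(T); return cv2.projectPoints(np.array(X,float).reshape(-1,1,3),cv2.Rodrigues(Ti[:3,:3])[0],Ti[:3,3],K,d)[0].reshape(-1,2)
def tri(a,b):
    o1,v1=ray("top",[a]);o2,v2=ray("scene",[b]);v1=v1[0];v2=v2[0]
    s=np.linalg.lstsq(np.c_[v1,-v2],o2-o1,rcond=None)[0];p=o1+s[0]*v1;q=o2+s[1]*v2
    return (p+q)/2,np.linalg.norm(p-q)
E
python3 - <<'E'
import cv2,numpy as np
t=cv2.imread("pics/top0.png");s=cv2.imread("pics/scene0.png")
def z(im,x,y,w,h,k): return cv2.resize(im[y:y+h,x:x+w],None,fx=k,fy=k,interpolation=cv2.INTER_NEAREST)
a=np.hstack([z(t,155,220,100,100,4),z(t,330,190,100,100,4)])
b=np.hstack([z(s,390,205,110,110,3),z(s,240,180,110,110,3)])
cv2.imwrite("pics/z1.png",a);cv2.imwrite("pics/z2.png",b)
E
```

```text
(no output)
```

View pics/z1.png

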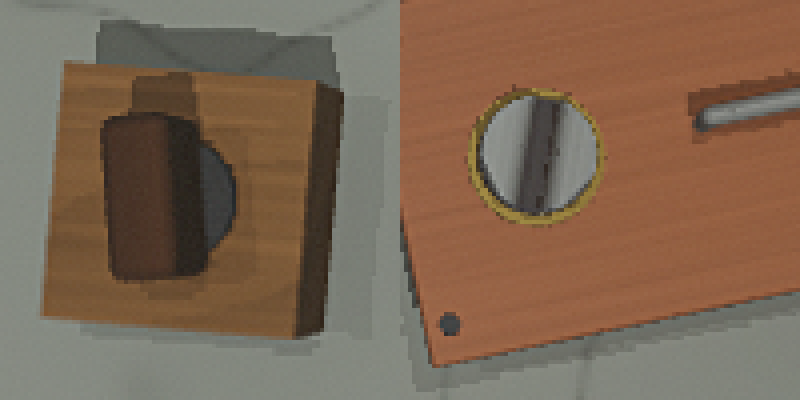

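View pics/z2.png

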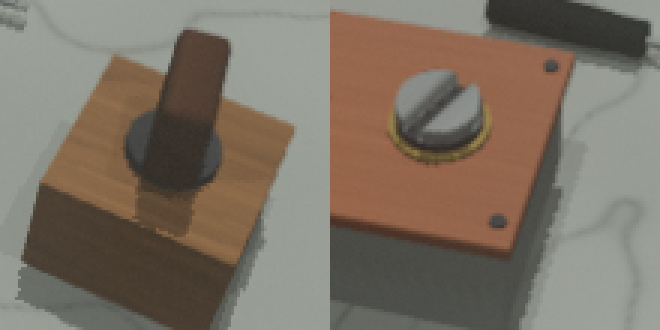

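```bash
python3 - <<'E'
from h import *
t=cv2.imread("pics/top0.png");s=cv2.imread("pics/scene0.png")
c=np.array([[65,62],[317,80],[297,338],[40,316]])/4+[155,220]-.4
w=onz("top",c,66);print("block",w.round(1),w.mean(0),np.linalg.norm(w-np.roll(w,1,0),axis=1))
c=np.array([[112,55],[295,126],[235,266],[40,184]])/3+[390,205]-.3
w=onz("scene",c,66);print("block scene",w.round(1),w.mean(0),np.linalg.norm(w-np.roll(w,1,0),axis=1))
# paddle top
c=np.array([[103,113],[170,113],[178,278],[111,280]])/4+[155,220]-.4
w=onz("top",c,126);print("paddle",w.round(1),w.mean(0),np.linalg.norm(w-np.roll(w,1,0),axis=1)); d=w[3]-w[0]+w[2]-w[1];print("ang",np.degrees(np.arctan2(d[1],d[0])))
# heads
for n,im,roi in (("top",t,[(364,228),(491,202)]),("scene",s,[(276,217),(155,195)])):
    hsv=cv2.cvtColor(im,cv2.COLOR_BGR2HSV)
    for (u,v) in roi:
        m=np.zeros(im.shape[:2],np.uint8);cv2.circle(m,(u,v),19,255,-1)
        m&=((hsv[...,1]<60)&(hsv[...,2]>95)).astype(np.uint8)*255
        k=[q for q in cv2.findContours(m,0,cv2.CHAIN_APPROX_NONE)[0] if cv2.contourArea(q)>25]
        P=np.vstack(k)[:,0]
        g=onz(n,cv2.convexHull(P)[:,0],99); (x,y),r=cv2.minEnclosingCircle(g.astype(np.float32))
        print(n,(u,v),"area",[cv2.contourArea(q) for q in k],"c",x,y,r)
# slot: dark region
hsv=cv2.cvtColor(t,cv2.COLOR_BGR2HSV)
for (u,v) in [(364,228),(491,202)]: print(t[v-15:v+16:3,u-17:u+18,1])
E
```

```text
block [[560.3 265.8]
 [553.9 166.2]
 [454.2 172.2]
 [461.4 273.2]] [507.45461875 219.3472963 ] [ 99.27090906  99.84113108  99.87193611 101.23445506]
block scene [[454.7 171.6]
 [459.7 271.2]
 [559.4 265. ]
 [553.9 165.8]] [506.93828485 218.399251  ] [99.35114495 99.73053794 99.89401068 99.2866076 ]
paddle [[537.1 232.9]
 [537.2 208.4]
 [478.1 204.1]
 [477.1 228.5]] [507.38411083 218.47156666] [60.08410406 24.50614258 59.24074957 24.36824064]
ang -175.86659803152
top (364, 228) area [171.5, 179.5] c 570.2161865234375 -33.71914291381836 21.46288299560547
top (491, 202) area [163.5, 177.5] c 612.286865234375 -228.11534118652344 21.900815963745117
scene (276, 217) area [146.5, 150.0] c 570.8148803710938 -31.29871940612793 23.774763107299805
scene (155, 195) area [98.0, 112.0] c 613.3051147460938 -228.77249145507812 21.81057357788086
[[ 95  95  91  94  92  95  94  97  92  65  81  91  86  85  83  81  84  93
  137 133 135 135 134 113  80  70  96  96  95  95  99  98 100  99 100]
 [ 99  96  99  94  98 115  85  90  85 112 149 145 141 132 128  99  73  57
   66  67  66  47  50  86 114 134  97 12
[... 2232 characters left out ...]
  54  53  56  46  40  46  45  53  59  64  68  69
   78  87  96 100  95 107 112 118 117 121 122 121 121 125 129 128 102]
 [ 83  73 105 132 112  57  74  85  74  91 106 110 111 115 117 119 123 125
  127 130 129 128 128 128 126 127 124 126 126 126 127 131 120 100  88]
 [ 88  89  70  91 117 116  98  62  43  51  52 103 109 125 130 132 129 129
  129 128 128 129 131 130 130 128 127 128 130 126 121 110  96  88  89]
 [ 91  90  91  89  81  73  93 123 127 105  76  45  42  54  66  68  73  76
   94 104 120 133 129 121 113 109 111 108 108 104  92  85  87  86  88]
 [ 91  90  93  90  90  89  93  82  67  77  93 110 119 121 118 113 115 115
  107 112 108 116 121 119 113 102  88  89  85  88  87  87  86  87  89]]
```

```bash
cat >> h.py <<'E'
from scipy.spatial.transform import Rotation as R
def go(x,y,z,yaw=None):
    o=get_obs();M=R.from_quat(o["tool_rot"]).as_matrix();cur=np.degrees(np.arctan2(M[1,0],M[0,0]))
    d=(np.array([x,y,z])-o["tool_pos"])@M/10
    tw=0 if yaw is None else -((yaw-cur+180)%360-180)
    print("t %.2f pos"%o["clock"],o["tool_pos"].round(1),"yaw %.2f"%cur,"tilt",M[:,2].round(4),"w %.1f"%o["width"],"F",o["contact_force"].round(1),"T",o["torque"].round(2),"q6 %.2f"%o["joints"][5]);print("move cm",d.round(2),"twist %.1f"%tw)
E
python3 - <<'E'
from h import *
w=onz("top",[(366,216),(363,240)],99);d=w[0]-w[1];print("slot",np.degrees(np.arctan2(d[1],d[0])),w)
a,b=proj("top",[[570.3,-33.3,99],[612.5,-228.3,99]]);print(a,b)
go(507.2,218.7,200,184.1)
E
```

```text
slot -7.063216274890464 [[587.81566698 -35.99708746]
 [552.05670002 -31.56638413]]
[364.18024814 227.73094448] [493.95134273 200.61408213]
t 0.10 pos [210.7 534.4 238.7] yaw 158.47 tilt [-0.001  -0.0014 -1.    ] w 92.1 F [-0.4 -0.4 -0.4] T [ 0.01  0.07 -0.03] q6 -0.21
move cm [-39.17 -18.48   3.89] twist -25.6
```

```bash
python3 -m crank '[-39.2,-18.5,3.9,-25.6,1,-39.2,-18.5,3.9,-25.6,1,-39.2,-18.5,3.9,-25.6,1,-39.2,-18.5,3.9,-25.6,1,-39.2,-18.5,3.9,-25.6,1]' 40; python3 -c "
from h import *
go(507.2,218.7,200,184.1)"
```

```text
clock: 0.6
tool_pos: [373.2, 361.9, 218.0]
tool_rot: [-0.036, 0.999, -0.0, -0.0]
contact_force: [1.7, 0.5, -0.2]
width: 91.8
t 0.60 pos [373.2 361.9 218. ] yaw -175.85 tilt [-4.e-04 -2.e-04 -1.e+00] w 91.8 F [ 1.7  0.5 -0.2] T [ 0.08 -0.07  0.04] q6 -1.11
move cm [-12.33 -15.25   1.79] twist 0.1
```

```bash
python3 -m crank '[0,0,0,0,1,0,0,0,0,1]'; python3 -c "
from h import *
go(507.2,218.7,200,184.1)"
```

```text
clock: 0.8
tool_pos: [372.8, 362.7, 218.0]
tool_rot: [-0.034, 0.999, -0.0, -0.001]
contact_force: [-0.7, 0.1, 0.4]
width: 91.9
t 0.80 pos [372.8 362.7 218. ] yaw -176.09 tilt [-1.2e-03 -2.0e-04 -1.0e+00] w 91.9 F [-0.7  0.1  0.4] T [ 0.05  0.02 -0.01] q6 -1.10
move cm [-12.43 -15.28   1.79] twist -0.2
```

```bash
python3 -m crank '[-12.4,-15.3,1.8,0,1,-12.4,-15.3,1.8,0,1,-12.4,-15.3,1.8,0,1,-12.4,-15.3,1.8,0,1,-12.4,-15.3,1.8,0,1]';python3 -m crank '[0,0,0,0,1,0,0,0,0,1]'; python3 -c "
from h import *
go(507.2,218.7,106,184.1)"
```

```text
clock: 1.3
tool_pos: [509.2, 217.3, 199.9]
tool_rot: [-0.034, 0.999, -0.001, 0.0]
contact_force: [0.6, -0.1, 0.2]
width: 92.1
clock: 1.5
tool_pos: [506.0, 221.4, 200.4]
tool_rot: [-0.037, 0.999, 0.0, -0.0]
contact_force: [0.4, -0.2, -0.3]
width: 92.0
t 1.50 pos [506.  221.4 200.4] yaw -175.80 tilt [-6.e-04  4.e-04 -1.e+00] w 92.0 F [ 0.4 -0.2 -0.3] T [ 0.03 -0.01  0.04] q6 -1.45
move cm [-0.11 -0.28  9.44] twist 0.1
```

```bash
python3 -m crank '[0,0,0,0,1,0,0,0,0,1,0,0,0,0,1]'; python3 -c "
from h import *
go(507.2,218.7,106,184.1)"
```

```text
clock: 1.8
tool_pos: [506.6, 220.4, 200.6]
tool_rot: [-0.036, 0.999, 0.0, 0.0]
contact_force: [-0.9, -0.6, 0.2]
width: 91.9
t 1.80 pos [506.6 220.4 200.6] yaw -175.86 tilt [ 2.e-04  1.e-04 -1.e+00] w 91.9 F [-0.9 -0.6  0.2] T [0.01 0.05 0.03] q6 -1.45
move cm [-0.04 -0.17  9.46] twist 0.0
```

```bash
python3 -m crank '[0,-0.15,4.5,0,1,0,-0.15,9.4,0,1,0,-0.15,9.4,0,1,0,-0.15,9.4,0,1,0,-0.15,9.4,0,1]';python3 -m crank '[0,0,0,0,0,0,0,0,0,0,0,0,0,0,0,0,0,0,0,0,0,0,0,0,0]' 40; python3 -m crank '[0,0,0,0,0,0,0,0,0,0,0,0,0,0,0,0,0,0,0,0]' 50;python3 -c "
from h import *
go(507.2,218.7,106,184.1)
cv2.imwrite('pics/g.png',np.hstack([camera('top')[190:350,100:300],camera('scene')[160:320,360:560]]).repeat(2,0).repeat(2,1))"
```

```text
clock: 2.3
tool_pos: [509.2, 218.6, 109.5]
tool_rot: [-0.036, 0.999, 0.0, 0.002]
contact_force: [0.5, -0.6, 0.1]
width: 92.2
clock: 2.8
tool_pos: [507.2, 218.1, 106.6]
tool_rot: [-0.035, 0.999, 0.0, 0.0]
contact_force: [0.1, -0.1, -0.1]
width: 54.4
clock: 3.2
tool_pos: [507.2, 218.2, 106.4]
tool_rot: [-0.035, 0.999, 0.0, -0.0]
contact_force: [-0.8, 0.3, -0.3]
width: 25.7
t 3.20 pos [507.2 218.2 106.4] yaw -175.94 tilt [-1.e-04  1.e-04 -1.e+00] w 25.7 F [-0.8  0.3 -0.3] T [ 0.03  0.05 -0.03] q6 -1.45
move cm [-0.01  0.05  0.04] twist -0.0
```

View pics/g.png

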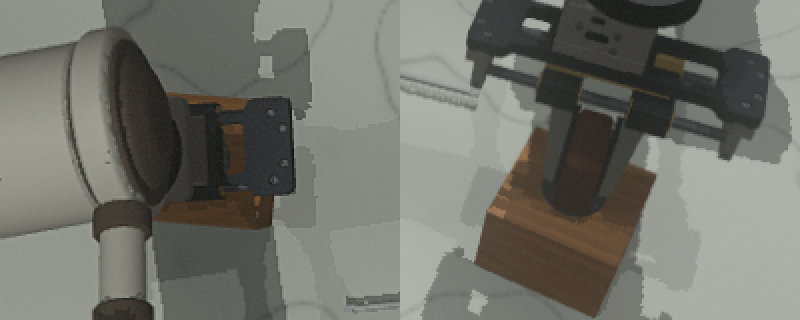

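The jaws close on the paddle (opening 25.7 mm), so I'll lift.

```bash
python3 -m crank '[0,0,-2,0,0,0,0,-5,0,0,0,0,-9,0,0,0,0,-12,0,0,0,0,-12.8,0,0]' 60;python3 -m crank '[0,0,0,0,0,0,0,0,0,0,0,0,0,0,0]'; python3 -c "
from h import *
go(570.2,-33.3,235,172.9)
cv2.imwrite('pics/g2.png',camera('scene'))"
```

```text
clock: 3.8
tool_pos: [508.9, 218.5, 238.2]
tool_rot: [-0.036, 0.999, 0.0, 0.003]
contact_force: [0.7, 0.5, -1.3]
width: 25.7
clock: 4.1
tool_pos: [505.9, 217.9, 231.8]
tool_rot: [-0.035, 0.999, -0.0, -0.002]
contact_force: [0.1, 1.0, -2.6]
width: 25.9
t 4.10 pos [505.9 217.9 231.8] yaw -175.93 tilt [-4.4e-03 -8.0e-04 -1.0e+00] w 25.9 F [ 0.1  1.  -2.6] T [ 0.02 -0.03 -0.05] q6 -1.45
move cm [ -4.63 -25.51  -0.32] twist 11.2
```

View pics/g2.png

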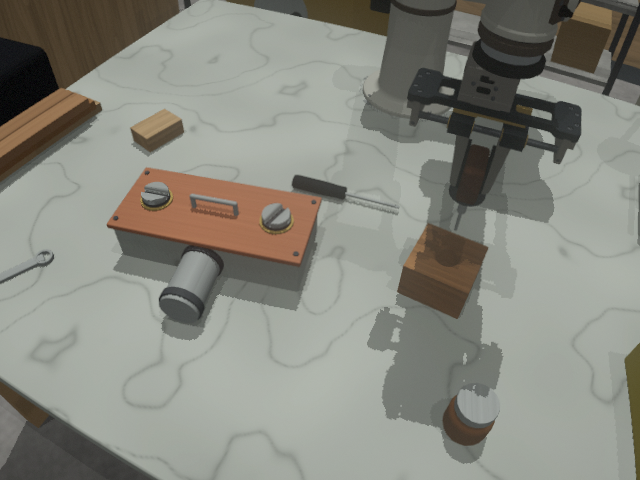

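The driver is out of the block and held upright, with its tip at about (459,225). Next I'll carry it to above the open latch.

```bash
python3 -m crank '[-0.9,-4,0,2,0,-1.8,-8.5,0,4,0,-2.7,-13,0,7,0,-3.6,-17.5,0,9,0,-4.2,-21.5,0,11.2,0]';python3 -m crank '[0,0,0,0,0,0,0,0,0,0,0,0,0,0,0]'; python3 -c "
from h import *
go(570.2,-33.3,235,172.9)"
```

```text
clock: 4.65
tool_pos: [564.1, 4.6, 233.1]
tool_rot: [0.063, 0.998, 0.0, -0.001]
contact_force: [-0.7, 0.5, -2.0]
width: 25.2
clock: 4.95
tool_pos: [563.8, 7.6, 233.6]
tool_rot: [0.062, 0.998, 0.0, -0.001]
contact_force: [0.2, 0.4, -1.7]
width: 25.8
t 4.95 pos [563.8   7.6 233.6] yaw 172.93 tilt [-1.6e-03  8.0e-04 -1.0e+00] w 25.8 F [ 0.2  0.4 -1.7] T [ 0.08 -0.02 -0.  ] q6 -1.65
move cm [-1.14 -3.98 -0.14] twist 0.0
```

```bash
python3 -m crank '[-0.4,-1.4,0,0,0,-0.8,-2.8,0,0,0,-1.15,-4,0,0,0,-1.15,-4,0,0,0,-1.15,-4,0,0,0]';python3 -m crank '[0,0,0,0,0,0,0,0,0,0,0,0,0,0,0,0,0,0,0,0]'; python3 -c "
from h import *
go(570.2,-33.3,202,172.9)
t=camera('top');s=camera('scene')
cv2.imwrite('pics/i1.png',np.hstack([t[160:300,290:430],s[120:260,206:346]]).repeat(2,0).repeat(2,1))"
```

```text
clock: 5.45
tool_pos: [570.8, -34.8, 234.4]
tool_rot: [0.063, 0.998, 0.0, -0.0]
contact_force: [0.6, 0.5, -3.4]
width: 25.9
clock: 5.85
tool_pos: [570.7, -34.2, 234.5]
tool_rot: [0.062, 0.998, 0.0, -0.0]
contact_force: [0.2, 0.0, -2.0]
width: 25.8
t 5.85 pos [570.7 -34.2 234.5] yaw 172.89 tilt [-0.  0. -1.] w 25.8 F [ 0.2  0.  -2. ] T [ 0.08  0.05 -0.04] q6 -1.72
move cm [0.06 0.08 3.25] twist -0.0
```

View pics/i1.png

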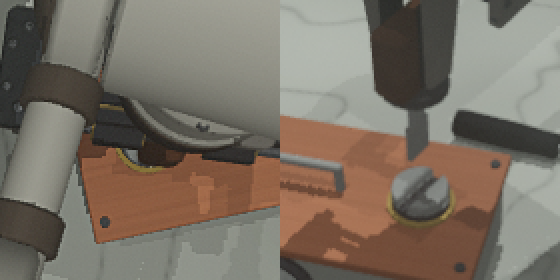

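```bash
python3 - <<'E'
from h import *
a=np.radians(-7.1);u=np.array([np.cos(a),np.sin(a),0])*11
c=np.array([570.7,-34.2,134.1])
s=camera('scene')
for p in proj('scene',[c-u,c,c+u]): print(p)
for p in proj('scene',[[570.2,-33.5,99]]): print(p)
cv2.imwrite('pics/i2.png',cv2.resize(s[160:240,240:320],None,fx=7,fy=7,interpolation=cv2.INTER_CUBIC))
E
```

```text
[279.0044155  191.57104237]
[274.55818544 195.9060921 ]
[270.03680261 200.31728992]
[276.03547125 212.92834679]
```

View pics/i2.png

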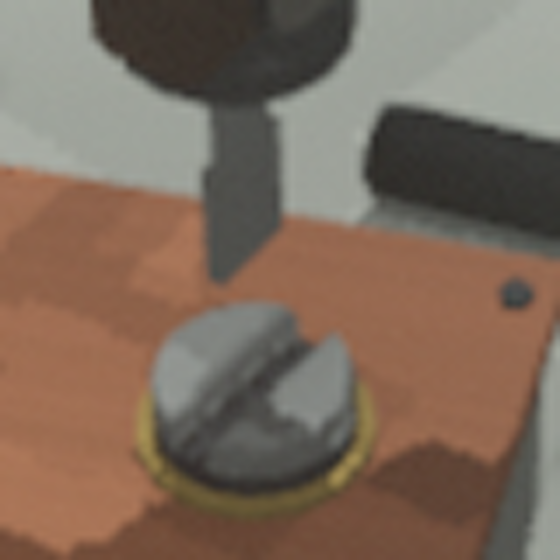

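Blade's tip is about (275,197) and the latch head about (276,214). Both are within 1–2 mm of the prediction, so I'll descend gently.

```bash
python3 -m crank '[0,0.05,1.5,0,0,0.05,0.05,3,0,0,0.05,0.05,3.6,0,0,0.05,0.05,3.6,0,0,0.05,0.05,3.6,0,0]'; python3 -m crank '[0,0,0,0,0,0,0,0,0,0]';python3 -c "
from h import *
go(570.2,-33.5,191.5,172.9)"
```

```text
clock: 6.5
tool_pos: [570.3, -33.9, 198.2]
tool_rot: [0.062, 0.998, 0.0, -0.0]
contact_force: [0.1, -1.3, -2.0]
width: 26.1
clock: 6.7
tool_pos: [570.8, -34.0, 199.2]
tool_rot: [0.062, 0.998, -0.0, 0.001]
contact_force: [-0.4, -0.4, -1.3]
width: 25.7
t 6.70 pos [570.8 -34.  199.2] yaw 172.87 tilt [ 1.3e-03 -3.0e-04 -1.0e+00] w 25.7 F [-0.4 -0.4 -1.3] T [ 0.02 -0.03  0.03] q6 -1.72
move cm [0.06 0.05 0.77] twist -0.0
```

```bash
python3 -m crank '[0,0,0.3,0,0,0,0,0.5,0,0,0,0,0.75,0,0,0,0,0.75,0,0,0,0,0.75,0,0]'; python3 -c "
from h import *
go(570.2,-33.5,191.5,172.9)
s=camera('scene')
cv2.imwrite('pics/i3.png',cv2.resize(s[160:240,240:320],None,fx=7,fy=7,interpolation=cv2.INTER_CUBIC))"
```

```text
clock: 7.2
tool_pos: [570.3, -33.9, 190.8]
tool_rot: [0.062, 0.998, 0.0, -0.0]
contact_force: [0.7, 1.1, -1.4]
width: 25.7
t 7.20 pos [570.3 -33.9 190.8] yaw 172.87 tilt [-3.e-04  1.e-04 -1.e+00] w 25.7 F [ 0.7  1.1 -1.4] T [ 0.01 -0.02 -0.03] q6 -1.72
move cm [ 0.01  0.04 -0.07] twist -0.0
```

View pics/i3.png

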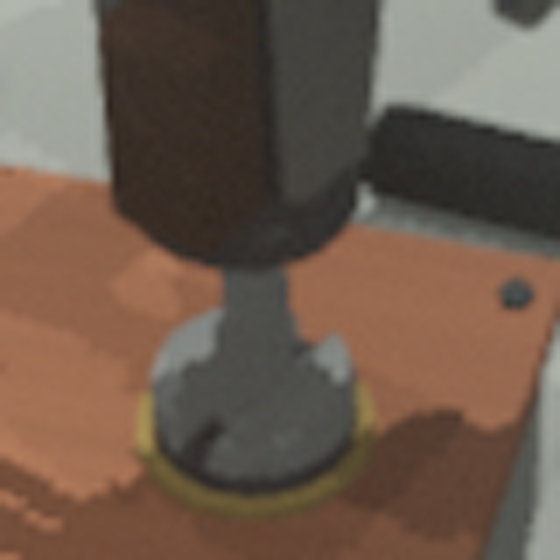

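The blade is in the slot (around (277,208)) with no side force. I'll turn clockwise.

```bash
python3 -m crank '[0,0,0,8,0,0,0,0,16,0,0,0,0,24,0,0,0,0,32,0,0,0,0,40,0]'; python3 -c "
from h import *
go(570.2,-33.5,190.8,102.2)"
python3 -m crank '[0,0,0,6,0,0,0,0,12,0,0,0,0,18,0,0,0,0,24,0,0,0,0,30,0]'; python3 -c "
from h import *
go(570.2,-33.5,190.8,102.2)
s=camera('scene')
cv2.imwrite('pics/i4.png',cv2.resize(s[160:240,240:320],None,fx=7,fy=7,interpolation=cv2.INTER_CUBIC))"
```

```text
clock: 7.75
tool_pos: [570.1, -34.4, 191.1]
tool_rot: [0.402, 0.915, -0.001, -0.0]
contact_force: [-1.4, -2.0, -0.7]
width: 25.8
t 7.75 pos [570.1 -34.4 191.1] yaw 132.55 tilt [-8.0e-04 -1.2e-03 -1.0e+00] w 25.8 F [-1.4 -2.  -0.7] T [-0.38  0.31  0.05] q6 -1.01
move cm [0.06 0.07 0.03] twist 30.4
clock: 8.25
tool_pos: [569.9, -34.5, 191.0]
tool_rot: [0.625, 0.781, -0.001, -0.0]
contact_force: [-2.5, -1.5, -1.3]
width: 25.4
t 8.25 pos [569.9 -34.5 191. ] yaw 102.63 tilt [-0.0014 -0.0012 -1.    ] w 25.4 F [-2.5 -1.5 -1.3] T [-0.45  0.51  0.02] q6 -0.49
move cm [0.09 0.05 0.02] twist 0.4
```

View pics/i4.png

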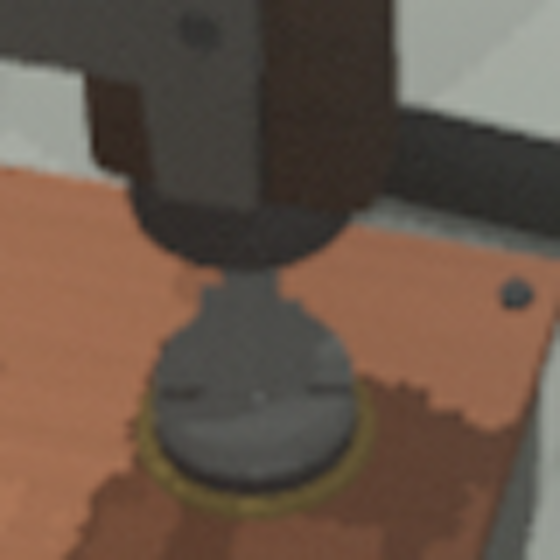

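```bash
python3 -m crank '[0,0,0,4,0,0,0,0,8,0,0,0,0,12,0,0,0,0,12,0]'; python3 -c "
from h import *
go(570.2,-33.5,190.8,102.2)"
python3 -m crank '[0,0,0,2,0,0,0,0,4,0,0,0,0,4,0]'; python3 -c "
from h import *
go(570.2,-33.5,190.8,102.2)"
```

```text
clock: 8.7
tool_pos: [569.8, -34.4, 191.0]
tool_rot: [0.701, 0.713, -0.001, -0.0]
contact_force: [-3.1, -3.3, 0.5]
width: 25.6
t 8.70 pos [569.8 -34.4 191. ] yaw 90.96 tilt [-1.5e-03 -9.0e-04 -1.0e+00] w 25.6 F [-3.1 -3.3  0.5] T [-0.54  0.79  0.03] q6 -0.29
move cm [0.09 0.04 0.02] twist -11.2
clock: 9.0
tool_pos: [569.8, -34.3, 191.0]
tool_rot: [0.725, 0.688, -0.001, -0.0]
contact_force: [-3.3, -2.2, 1.0]
width: 25.7
t 9.00 pos [569.8 -34.3 191. ] yaw 87.01 tilt [-1.5e-03 -8.0e-04 -1.0e+00] w 25.7 F [-3.3 -2.2  1. ] T [-0.62  1.    0.06] q6 -0.22
move cm [0.08 0.03 0.02] twist -15.2
```

```bash
python3 -m crank '[0,0,0,2,0,0,0,0,3,0,0,0,0,3,0]'; python3 -c "
from h import *
go(570.2,-33.5,190.8,102.2)
s=camera('scene')
cv2.imwrite('pics/i5.png',cv2.resize(s[160:240,240:320],None,fx=7,fy=7,interpolation=cv2.INTER_CUBIC))"
```

```text
clock: 9.3
tool_pos: [569.8, -34.2, 191.0]
tool_rot: [0.743, 0.669, -0.001, -0.0]
contact_force: [-5.1, -3.5, 1.5]
width: 25.4
t 9.30 pos [569.8 -34.2 191. ] yaw 83.98 tilt [-1.5e-03 -7.0e-04 -1.0e+00] w 25.4 F [-5.1 -3.5  1.5] T [-0.75  1.29  0.22] q6 -0.17
move cm [0.08 0.03 0.02] twist -18.2
```

View pics/i5.png

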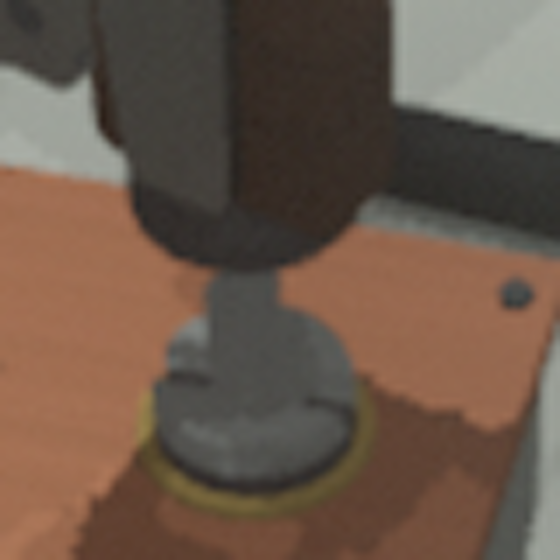

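Torque has risen to 0.22 Nm, so this is the stop. The slot ends at about (266,214) and (287,218.5) in the full picture give the same slope as the latch line (0.17 against 0.18). I'll push slightly further, relax and withdraw.

```bash
python3 -m crank '[0,0,0,2,0,0,0,0,2,0]'; python3 -c "
from h import *
go(570.2,-33.5,190.8,102.2)"
python3 -m crank '[0,0,0,-5,0,0,0,0,-11,0,0,0,0,-11,0]'; python3 -c "
from h import *
go(570.2,-33.5,190.8,102.2)"
python3 -m crank '[0,0,-0.5,0,0,0,0,-1.5,0,0,0,0,-3,0,0,0,0,-4.4,0,0,0,0,-4.4,0,0]'
python3 -m crank '[0,0,0,0,0,0,0,0,0,0,0,0,0,0,0]'; python3 -c "
from h import *
go(507.2,218.7,235,184.1)
s=camera('scene');cv2.imwrite('pics/i6.png',cv2.resize(s[130:260,130:340],None,fx=3.6,fy=3.6,interpolation=cv2.INTER_CUBIC))"
```

```text
clock: 9.55
tool_pos: [569.8, -34.1, 191.0]
tool_rot: [0.755, 0.656, -0.001, -0.0]
contact_force: [-4.5, -2.6, 1.4]
width: 25.8
t 9.55 pos [569.8 -34.1 191. ] yaw 81.98 tilt [-1.6e-03 -6.0e-04 -1.0e+00] w 25.8 F [-4.5 -2.6  1.4] T [-0.64  1.35  0.34] q6 -0.13
move cm [0.07 0.03 0.02] twist -20.2
clock: 9.85
tool_pos: [570.5, -33.8, 190.8]
tool_rot: [0.689, 0.725, 0.0, -0.0]
contact_force: [-2.3, -0.1, -2.4]
width: 25.9
t 9.85 pos [570.5 -33.8 190.8] yaw 92.96 tilt [ 4.e-04  4.e-04 -1.e+00] w 25.9 F [-2.3 -0.1 -2.4] T [-0.34  0.58  0.03] q6 -0.32
move cm [ 0.03 -0.02 -0.  ] twist -9.2
clock: 10.35
tool_pos: [572.3, -34.3, 238.9]
tool_rot: [0.689, 0.725, 0.002, 0.003]
contact_force: [0.3, 0.4, -1.6]
width: 25.3
clock: 10.65
tool_pos: [569.9, -33.8, 234.1]
tool_rot: [0.689, 0.725, -0.0, -0.001]
contact_force: [0.7, 0.3, -1.3]
width: 25.9
t 10.65 pos [569.9 -33.8 234.1] yaw 92.86 tilt [-1.5e-03  5.0e-04 -1.0e+00] w 25.9 F [ 0.7  0.3 -1.3] T [-0.08  0.01 -0.03] q6 -0.32
move cm [25.53 -5.   -0.07] twist -91.2
```

View pics/i6.png

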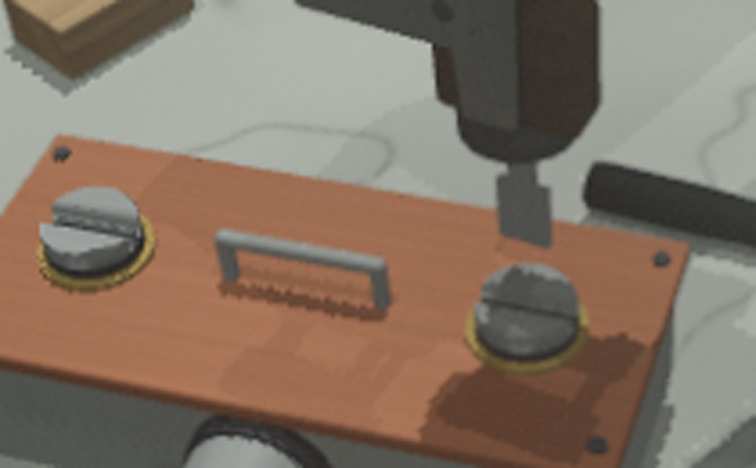

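Both slots are now in line, at (91,225) and (528,312) in the crop. I'll carry the driver back to its block.

```bash
python3 -m crank '[4,-0.8,0,0,0,8.5,-1.7,0,0,0,13,-2.6,0,0,0,17.5,-3.5,0,0,0,21.5,-4.2,0,0,0]'
python3 -m crank '[2,-0.4,0,0,0,4,-0.8,0,0,0,4,-0.8,0,0,0,4,-0.8,0,0,0,4,-0.8,0,0,0]'; python3 -m crank '[0,0,0,0,0,0,0,0,0,0,0,0,0,0,0]'; python3 -c "
from h import *
go(507.2,218.7,175,93)
s=camera('scene');cv2.imwrite('pics/r1.png',cv2.resize(s[130:330,350:550],None,fx=3,fy=3,interpolation=cv2.INTER_CUBIC))"
```

```text
clock: 11.2
tool_pos: [516.6, 180.6, 234.6]
tool_rot: [0.689, 0.725, -0.0, -0.0]
contact_force: [0.8, -0.5, -2.4]
width: 25.7
clock: 11.7
tool_pos: [507.9, 217.4, 234.7]
tool_rot: [0.69, 0.724, -0.0, 0.0]
contact_force: [-0.2, -0.1, -2.1]
width: 25.8
clock: 12.0
tool_pos: [507.8, 217.8, 235.0]
tool_rot: [0.689, 0.724, -0.0, 0.0]
contact_force: [0.5, 0.7, -1.9]
width: 26.1
t 12.00 pos [507.8 217.8 235. ] yaw 92.82 tilt [ 0.e+00 -1.e-04 -1.e+00] w 26.1 F [ 0.5  0.7 -1.9] T [-0.05  0.05  0.02] q6 0.14
move cm [ 0.1  -0.06  6.  ] twist -0.2
```

View pics/r1.png

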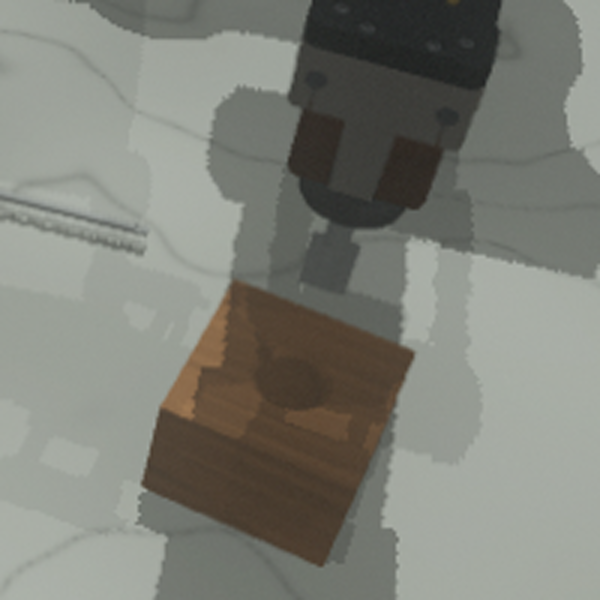

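```bash
python3 - <<'E'
from h import *
print(proj('scene',[[507.2,218.7,66],[507.8,217.8,134.6]]), onz('scene',[(447.3,257.7)],66), onz('scene',[(459.2,224.6)],134.6))
E
python3 -m crank '[0.1,-0.05,2,0,0,0.1,-0.05,4,0,0,0.1,-0.05,6,0,0,0.1,-0.05,6.6,0,0,0.1,-0.05,6.6,0,0]'; python3 -m crank '[0,0,0,0,0,0,0,0,0,0,0,0,0,0,0]'; python3 -c "
from h import *
go(507.2,218.7,107.5,93)
s=camera('scene');cv2.imwrite('pics/r2.png',cv2.resize(s[130:330,350:550],None,fx=3,fy=3,interpolation=cv2.INTER_CUBIC))"
```

```text
[[446.74143262 256.38406712]
 [456.44414852 224.82483386]] [[509.29952764 220.16291036]] [[505.59894344 221.19266697]]
clock: 12.55
tool_pos: [506.5, 219.0, 168.1]
tool_rot: [0.689, 0.725, -0.001, -0.001]
contact_force: [0.3, 0.3, -1.7]
width: 25.4
clock: 12.85
tool_pos: [507.8, 219.4, 170.1]
tool_rot: [0.689, 0.725, 0.001, 0.001]
contact_force: [0.0, -0.4, -1.8]
width: 25.8
t 12.85 pos [507.8 219.4 170.1] yaw 92.87 tilt [ 1.9e-03  4.0e-04 -1.0e+00] w 25.8 F [ 0.  -0.4 -1.8] T [-0.02  0.06 -0.02] q6 0.14
move cm [-0.07 -0.07  6.26] twist -0.1
```

View pics/r2.png

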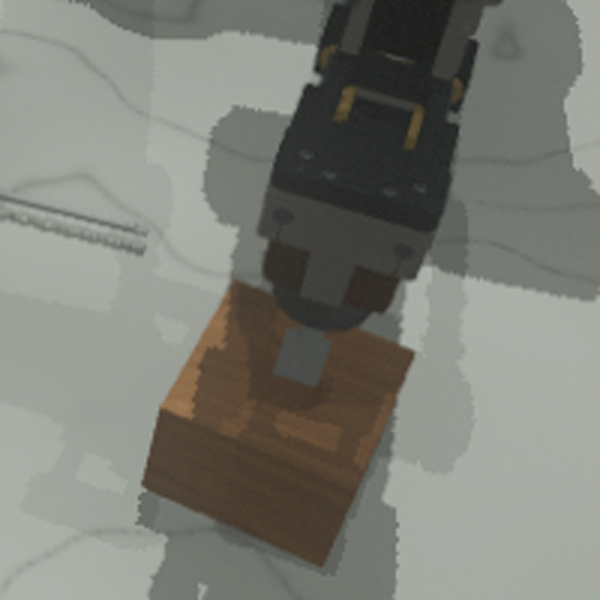

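The blade's lower edge at about (300,372) in the crop is just over the hole mouth, sitting 2–3 mm off towards +y. I'll shift slightly and lower.

```bash
python3 -m crank '[-0.2,0.05,0,0,0,-0.2,0.05,0.8,0,0,-0.2,0.05,1.6,0,0,-0.2,0.05,2,0,0,-0.2,0.05,2,0,0]'; python3 -c "
from h import *
go(507.2,218.7,107.5,93)"; python3 -m crank '[0,0,1,0,0,0,0,2,0,0,0,0,3,0,0,0,0,3.5,0,0,0,0,3.5,0,0]';python3 -m crank '[0,0,0,0,0,0,0,0,0,0]'; python3 -c "
from h import *
go(507.2,218.7,107.5,93)
s=camera('scene');cv2.imwrite('pics/r3.png',cv2.resize(s[130:330,350:550],None,fx=3,fy=3,interpolation=cv2.INTER_CUBIC))"
```

```text
clock: 13.4
tool_pos: [506.8, 217.1, 147.5]
tool_rot: [0.689, 0.725, -0.001, -0.001]
contact_force: [-0.6, 0.3, -1.6]
width: 25.6
t 13.40 pos [506.8 217.1 147.5] yaw 92.87 tilt [-2.6e-03 -5.0e-04 -1.0e+00] w 25.6 F [-0.6  0.3 -1.6] T [-0.05  0.12  0.03] q6 0.14
move cm [0.16 0.06 4.  ] twist -0.1
clock: 13.9
tool_pos: [506.8, 217.1, 112.6]
tool_rot: [0.689, 0.725, -0.001, -0.001]
contact_force: [0.7, -0.8, -2.6]
width: 25.6
clock: 14.1
tool_pos: [508.1, 217.3, 114.5]
tool_rot: [0.689, 0.725, 0.0, 0.0]
contact_force: [0.0, -0.3, -1.9]
width: 25.7
t 14.10 pos [508.1 217.3 114.5] yaw 92.87 tilt [ 1.1e-03  2.0e-04 -1.0e+00] w 25.7 F [ 0.  -0.3 -1.9] T [-0.07  0.1  -0.07] q6 0.14
move cm [ 0.14 -0.09  0.7 ] twist -0.1
```

View pics/r3.png

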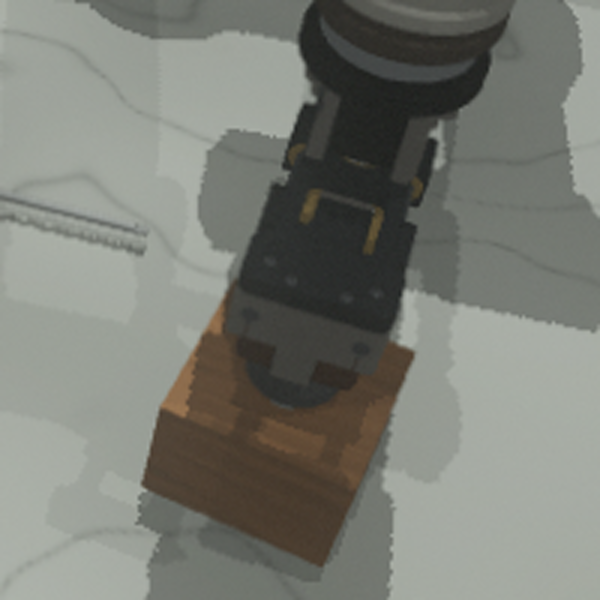

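The driver is in the hole, its collar at (293,390) in the crop still about 7 mm up. I'll lower it to contact.

```bash
python3 -m crank '[0,0,0.3,0,0,0,0,0.6,0,0,0,0,0.75,0,0,0,0,0.75,0,0]';python3 -c "
from h import *
go(507.2,218.7,106.4,93)"
```

```text
clock: 14.55
tool_pos: [507.7, 217.3, 106.4]
tool_rot: [0.689, 0.725, -0.0, -0.0]
contact_force: [0.2, -0.7, -1.6]
width: 25.2
t 14.55 pos [507.7 217.3 106.4] yaw 92.87 tilt [-0. -0. -1.] w 25.2 F [ 0.2 -0.7 -1.6] T [-0.07  0.11  0.03] q6 0.14
move cm [ 0.15 -0.04  0.  ] twist -0.1
```

```bash
python3 -m crank '[0,0,0.1,0,0,0,0,0.15,0,0,0,0,0.15,0,0]';python3 -c "
from h import *
go(507.2,218.7,106.4,93)"
```

```text
clock: 14.85
tool_pos: [507.8, 217.3, 106.4]
tool_rot: [0.689, 0.725, -0.0, -0.0]
contact_force: [-4.7, -1.8, 8.6]
width: 25.7
t 14.85 pos [507.8 217.3 106.4] yaw 92.88 tilt [-3.e-04 -2.e-04 -1.e+00] w 25.7 F [-4.7 -1.8  8.6] T [-0.28  1.01  0.  ] q6 0.14
move cm [ 0.14 -0.05 -0.  ] twist -0.1
```

The collar is seated, with 8.6 N upward. I'll release.

```bash
python3 -m crank '[0,0,-0.1,0,0.4,0,0,-0.1,0,0.8,0,0,-0.1,0,1,0,0,-0.1,0,1,0,0,-0.1,0,1]';python3 -m crank '[0,0,0,0,1,0,0,0,0,1,0,0,0,0,1]';python3 -c "
from h import *
go(507.2,218.7,206.4,93)"; python3 -m crank '[0,0,-1,0,1,0,0,-4,0,1,0,0,-8,0,1,0,0,-12,0,1,0,0,-13,0,1]'; python3 -m crank '[4,0,0,0,1,8,0,0,0,1,12,0,0,0,1,16,0,0,0,1,20,0,0,0,1]';python3 -m crank '[0,0,0,0,1,0,0,0,0,1,0,0,0,0,1]';python3 -c "
from h import *
go(507.2,218.7,206.4,93)
cv2.imwrite('pics/f1.png',camera('scene'));cv2.imwrite('pics/f2.png',camera('top'))"
```

```text
clock: 15.35
tool_pos: [507.7, 217.3, 105.8]
tool_rot: [0.689, 0.725, -0.0, -0.0]
contact_force: [-0.2, 0.2, -0.2]
width: 63.3
clock: 15.65
tool_pos: [507.7, 217.2, 105.9]
tool_rot: [0.689, 0.725, -0.0, -0.0]
contact_force: [0.3, -0.1, 0.7]
width: 87.5
t 15.65 pos [507.7 217.2 105.9] yaw 92.87 tilt [-0. -0. -1.] w 87.5 F [ 0.3 -0.1  0.7] T [-0.08  0.03  0.02] q6 0.14
move cm [  0.15  -0.04 -10.05] twist -0.1
clock: 16.15
tool_pos: [510.3, 217.9, 242.4]
tool_rot: [0.689, 0.725, 0.004, 0.003]
contact_force: [0.4, -0.4, -0.4]
width: 91.8
clock: 16.65
tool_pos: [497.1, 418.5, 235.6]
tool_rot: [0.689, 0.725, -0.0, -0.0]
contact_force: [1.0, -0.1, 0.8]
width: 91.7
clock: 16.95
tool_pos: [497.7, 416.1, 235.7]
tool_rot: [0.689, 0.724, -0.0, 0.0]
contact_force: [0.1, -1.1, -0.3]
width: 91.7
t 16.95 pos [497.7 416.1 235.7] yaw 92.83 tilt [-5.e-04 -8.e-04 -1.e+00] w 91.7 F [ 0.1 -1.1 -0.3] T [-0.12  0.06  0.04] q6 0.46
move cm [-19.76  -0.03   2.94] twist -0.2
```

View pics/f1.png

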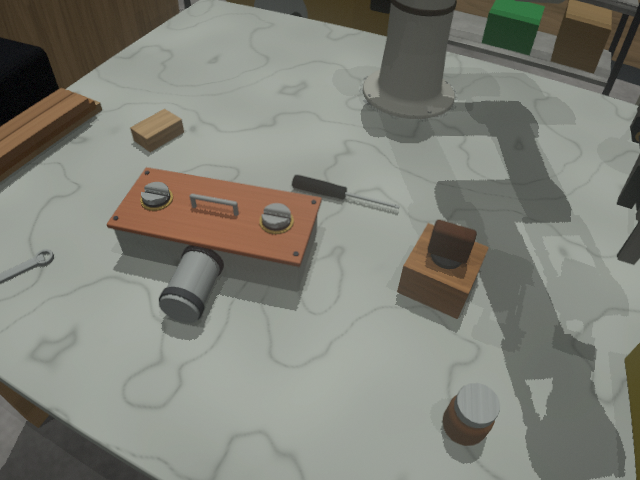

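View pics/f2.png

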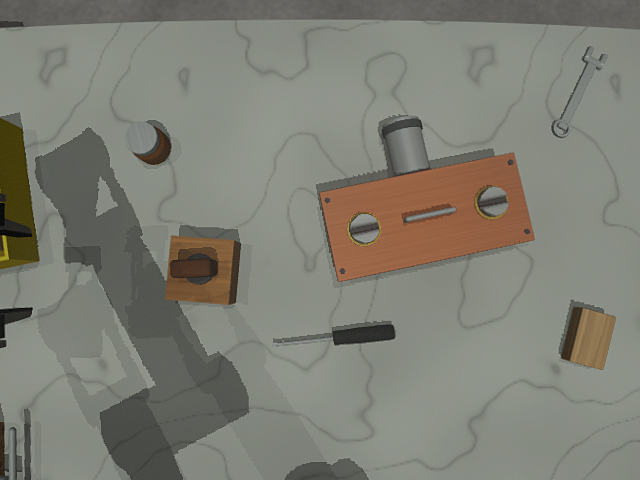

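Both slots are parallel to the hatch, at (364,228) and (491,202) in the top view. The driver stands in the block, its paddle at (193,268), and the gripper is clear. One numeric check before I hand in.

```bash
python3 - <<'E'
from h import *
t=cv2.imread("pics/f2.png");g=cv2.cvtColor(t,cv2.COLOR_BGR2GRAY)
for c in ((364,228),(491,202)):
    m=np.zeros_like(g);cv2.circle(m,c,13,255,-1);m[g>85]=0
    ys,xs=np.nonzero(m);w=onz("top",np.c_[xs,ys],99).astype(np.float32)
    l=cv2.fitLine(w,cv2.DIST_L2,0,.01,.01).ravel();print("slot",np.degrees(np.arctan2(l[1],l[0]))%180)
hsv=cv2.cvtColor(t,cv2.COLOR_BGR2HSV)
cv2.imwrite('pics/f3.png',cv2.resize(t[225:315,155:255],None,fx=7,fy=6))
cv2.imwrite('pics/f3.png',cv2.resize(t[225:315,155:255],None,fx=6,fy=6,interpolation=cv2.INTER_NEAREST))
E
```

```text
slot 102.891
slot 107.60696
```

View pics/f3.png

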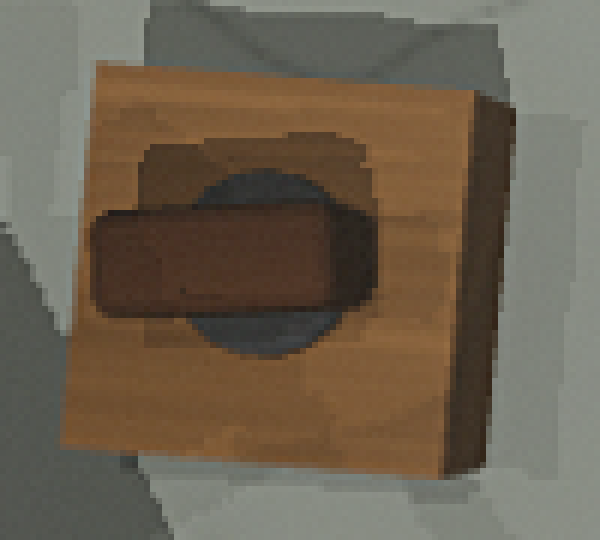

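```bash
python3 - <<'E'
from h import *
print(onz("top",[(190.1,268.6)],126), onz("top",[(155+265/6,225+262/6)],74))
sign_off()
E
```

```text
[[507.31796723 217.87188146]] [[508.2185104  217.62983717]]
the job is handed in; nothing more can be done
```

The job is handed in after about 17 s of robot time. I took the driver from its block, fitted its blade into the open latch and turned it clockwise about 90° to the stop. Then I stood it back in the hole, let go and moved the gripper clear.

**Seating in the latch:** the blade went in to about 1.5 mm above the slot floor. The stop showed as torque rising from about 0.05 to 0.34 Nm.

**Latch alignment:** the turned slot measures 102.9°, and the line through both latches measures 102.2°. My rough measurement of the locked slot itself gave 107.6°, which disagrees with that line. I put this down to shadow in the slot; even taken at face value, the 4.7° difference is within the 10° allowed.

**Driver in the block:** its paddle top is at (507.3, 217.9) mm and its collar at (508.2, 217.6) mm, against the hole at (507.2, 218.7) mm. That puts it upright and about 1 mm off the hole's axis. The collar was pressed onto the block with about 9 N before I let go.

**On the way back:** the blade appeared to sit 2–3 mm off in the grip, which I corrected before lowering it.

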